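# Mount the ammonite on its display plinth

### The arm

A 6-joint arm with a two-finger parallel gripper is mounted at the origin on the work surface. World frame = base frame: x ahead of the robot, y to its left, z up, the work surface at z = 0. Lengths are in m, angles in rad, forces in N, time in s.
With the tool pointing down it reaches from about 0.35 to 0.975 m from the base axis. Payload 4.9 kg.
Tool frame: the origin (TCP) lies midway between the tips of the shut fingers; the grasp point (between the pads) lies behind it (manip.tcp_to_grasp is the z of the grasp point in the tool frame, in m); z points along the fingers, y is the direction in which the jaws open and shut (so a half turn about z gives the same grasp; the last joint's range is limited). The gripper opens to 85 mm and grips with 20 to 120 N. Pads are 22 mm wide; open, the fingers measure 114 mm over their backs; the gripper's body (76 mm by 85 mm) begins 54 mm behind the grasp point. The pads swing forward as they close: fully open they stand 13 mm farther back than shut.
Start: joints at [1.185, 0.053, 1.613, -0, 1.476, -0.119], TCP at [0.165, 0.603, 0.205] pointing down, gripper open.
Joint ranges: [-3.01, 3.01], [-1.01, 2.22], [0.06, 2.58], [-1.02, 4.17], [0.09, 2.62], [-3.14, 3.14]. Speed limits (rad/s): [2.57, 2.57, 3.14, 3.14, 3.14, 3.14].

### API

Orientations are given as a unit quaternion [w, x, y, z].
In Python, from plant import status, vision, order, regions_of, manip gives the robot as it stands. The module is installed in compiled form; this text tells all that it offers.
- The arm moves only by the shell command python3 -m crank 'ROWS'. ROWS is JSON, one flat list of numbers, 5 for each row, row after row: the shift along the tool's x, y, z in mm, then the turn about the tool's z in degrees, then the opening in per cent of the stroke, from 0 (shut) to 100 (fully open). In form: [tx, ty, tz, yaw, fingers, tx, ty, tz, yaw, fingers, ...]. A call has exactly 10 rows; each row is the pose to reach, as a shift and turn from the pose commanded when the call began, along the tool's axes at that moment; what a row does not reach only later rows make up. A row lasts 1/10 s, in which the tool goes at most 50 mm and 8.59 degrees, less where a joint would pass 70% of its speed; a pose out of reach is approached as far as the arm can. A call with a gripper value outside its range is refused whole. The fingers move at their own pace and stop on an object; the grip force is fixed at half the most. Time passes only in rows, so rows that repeat a pose let the fingers close, or fill a call up. It gives the time, the measured TCP pose, the force and the opening at its end, in the units of the state.
- status.state(): the state, without advancing time (a new reading comes with each control period).
- vision.grab_frame(name): name is "side" or "top"; returns (picture, depth): 480x640x3 uint8, red, green, blue; 480x640 float32, m along the optical axis (not along the pixel's ray), 0 where there is no reading.
- vision.get_calibration(name): a dict with "camera_matrix" (3x3 intrinsics, pixels), "R" (3x3) and "t" (3): a world point X has camera coordinates R X + t. Camera axes: x right, y down, z forward; pixel columns grow to the right and rows downward; lengths in m; the calibration is good to about 2 mm. A picture is of the moment at which its call begins. get_calibration takes no time and is no camera call.
- order.job_done(): hands the job in, once; it reports no verdict.
Trained networks look in the newest picture that a camera, given by its name, has taken for a name from the list of things; names that differ only in an ending like _2 or _b are one class to them, and where a whole thing is asked for, a point or a joint stands for the part that bears it (a point fixed in the world has none). Each returns a list of dicts, best first, with "confidence" (0 to 1); they miss things now and then, are a little off and sometimes report something else, mostly with a low value. They report only what shows in the picture. A call takes as long as a camera call. They do not tell look-alikes from the thing itself.
- regions_of(camera, name): "region" (480x640 bool, what is visible of it) and "extent" ([centre column, centre row, width, height] in pixels, round what is visible of it).
The state is a dict: "time": time; "joint_pos": joint angles; "joint_vel": joint speeds; "joint_efforts": joint torques, N m; "tool_pos": TCP position; "tool_rot": TCP orientation; "contact_force": force on the tool from outside, world axes, zero at the start; "ft_torque": the same for the moment, N m; "gripper_width": opening from 0.0 (shut) to 1.0 (fully open).
Only numpy, scipy, OpenCV 4.12 (cv2) and the standard library are available. Lean on these libraries where they do the work, as an engineer would, in place of code of your own. Each camera call takes 0.05 s, during which the arm holds its last target. There are 200 camera calls.

### The job

Take the round ammonite out of the storage rack and stand it on the dark display plinth, its pin fully home in the plinth's hidden hole so that the foot sits flat on the panel, with the fossil's flat faces parallel to the plinth's long sides (either way round), and let go of it. The hole is covered by a flush sprung plug somewhere near the middle of the panel, so feel for it by sliding the pin lightly over the panel until it drops in: press gently, never with more than about 20 N, and leave the other specimen and the goods on the table where they are.

Things in the scene. Friction and masses are not known exactly. Their poses are not given: they have to be found in the camera images.
- ammonite_center (a point): The ammonite: a round stone fossil on edge, 66 mm across, 24 mm thick between flat faces, on a wooden foot 30 x 44 x 10 mm with a steel pin under it; 0.2 to 0.41 kg. Point: mid-thickness, 40 mm above the foot's underside, 62 mm above the pin's tip, 34 mm below the fossil's top. x = square to the flat faces, y = along the foot's 44 mm, z = up along the pin.
- ammonite_tip (a point): The tip of the ammonite's pin, on its axis. The pin is 12 mm in diameter and 22 mm long below the foot, its end tapered to 7 mm over the last 3 mm. Same axes as ammonite_center.
- plinth: The display plinth (fixed): a dark wooden block 120 mm (x) by 170 mm (y), 50 mm high. A flat panel, 76 mm (x) by 116 mm (y), is let into its top, 46 mm above the table; the frame round it stands 4 mm higher. Origin: centre of its underside, z up.
- plinth_panel (a point): Centre of the panel's upper face. One round blind hole, 13.2 mm wide, 29 mm deep, lies up to 7 mm from here along the plinth's x and up to 7 mm along y, differently each time. It cannot be seen: a flush sprung plug of the same wood closes it and sinks under a pin (push-back 0.5 to 0.8 N). Nothing else gives way.
- rack: The storage rack (fixed): a plywood block 100 x 220 mm, 36 mm high; origin: centre of its underside, y along the 220 mm. It has two wide round holes, 20 mm in diameter, at y = -65 mm and +65 mm. In one stands the ammonite and in the other the slab, pins down, feet on the rack's top; which is where varies.
- slab_center (a point): The other specimen (leave it in the rack): a rectangular fossil slab 56 mm wide, 22 mm thick, 62 mm high, on the same kind of foot and pin. This point lies 40 mm above its foot's underside.
- obelisk: Bystander, to be left alone: a small pale six-sided stone obelisk, 40 mm wide at its foot and 80 high. Origin: centre of its underside.
- geode: Bystander, to be left alone: a round grey half geode, 84 mm across and 41 high. Origin: centre of its underside.
- weight: Bystander, to be left alone: a brass scale weight, a cylinder 34 mm across and 30 high. Origin: centre of its underside.
- card_block: Bystander, to be left alone: a plain white card block, 50 x 70 x 22 mm. Origin: centre of its underside.
- jar: Bystander, to be left alone: a clear jar, 56 mm across and 75 high. Origin: centre of its underside.
Mind the look-alikes: they are no part of the job. Leave any blue, green or pink look-alike of the part that bears ammonite_center alone.

How it is judged:
By the outcome, as a careful person would: the job done as asked, in the order asked, and still so for the second after the job is handed in, with the robot touching nothing.
It also fails if it takes over 72 s, if anything falls off the work surface, if the arm or the gripper's body presses on something with over 40 N, if the wrist force passes 120 N, or if a joint passes its speed limit or range.

## Working session

There is one attempt and no reset: what is moved stays moved. The work goes in short steps, Python scripts to look and compute and a shell command to move; the robot and the scene stay as the last step left them, time stands still between calls to the robot, and variables do not carry over. Pictures are saved under pics/ and viewed, on a budget of 10 in all, crops included, one or two more only if the job needs it, and the job is handed in when it is done.

```bash
mkdir -p pics
python3 - <<'E'
from plant import status, vision, manip
import cv2,numpy as np
print(status.state()); print(manip.tcp_to_grasp)
a=[]
for n in("side","top"):
    p,d=vision.grab_frame(n); cv2.imwrite(f"pics/{n}0.png",p[:,:,::-1]); c=vision.get_calibration(n); print(n,c)
E
```

```text
{'time': 0.0, 'joint_pos': array([ 1.18497503e+00,  5.33285724e-02,  1.61430301e+00, -1.09530568e-05,
        1.47599176e+00, -1.19014491e-01]), 'joint_vel': array([ 0.00025732,  0.00025374, -0.00157604, -0.00088133,  0.0001716 ,
        0.00061061]), 'joint_efforts': array([ 2.29700081e-04, -3.93697250e+01, -3.70170879e+01, -1.33702706e-04,
        7.11031607e-03, -4.51980341e-06]), 'tool_pos': array([0.16453715, 0.60224947, 0.20327523]), 'tool_rot': array([-2.48298401e-04,  1.33007480e-01,  9.91114514e-01, -9.84526750e-04]), 'contact_force': array([ 0.0463087 ,  0.06210159, -0.15000596]), 'ft_torque': array([-0.02690846, -0.002971  , -0.0724387 ]), 'gripper_width': 1.000718901235705}
-0.0187
side {'camera_matrix': array([[565.42668276,   0.        , 318.59327056],
       [  0.        , 565.42668276, 247.34338758],
       [  0.        ,   0.        ,   1.        ]]), 'R': array([[ 0.96412373, -0.26438189,  0.02382519],
       [-0.14850614, -0.61158939, -0.77711283],
       [ 0.2200258 ,  0.74569473, -0.62891018]]), 't': array([-0.59009428,  0.14451778,  0.94232314])}
top {'camera_matrix': array([[442.7742944 ,   0.        , 311.80416613],
       [  0.        , 442.7742944 , 245.68628795],
       [  0.        ,   0.        ,   1.        ]]), 'R': array([[-0.01704921, -0.9998386 , -0.0056658 ],
       [-0.99663165,  0.0174486 , -0.08013051],
       [ 0.08021644,  0.00428056, -0.99676828]]), 't': array([0.02688198, 0.57946583, 0.96618589])}
```

View pics/top0.png

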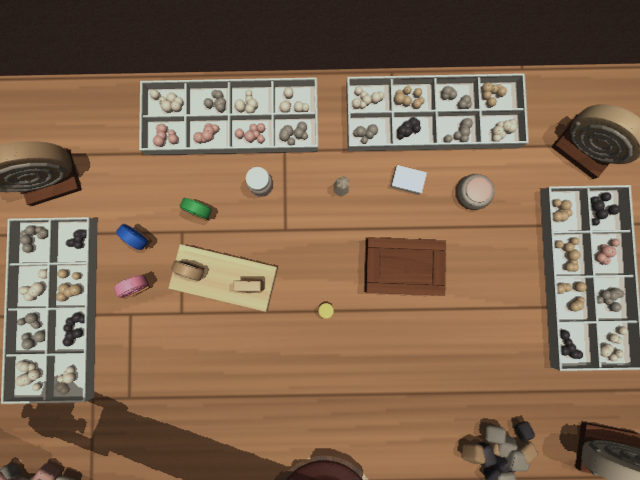

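View pics/side0.png

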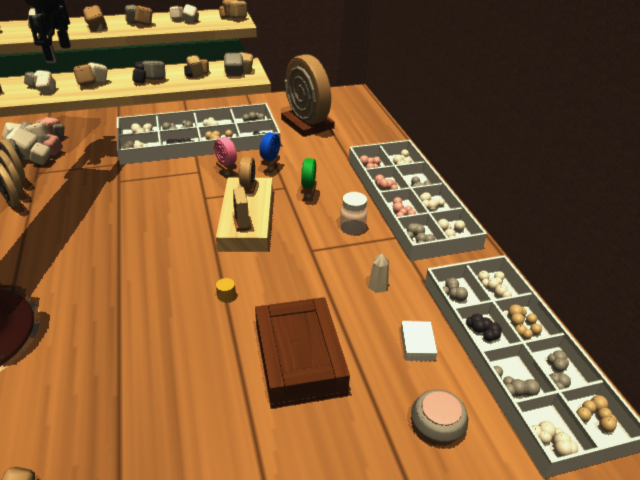

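Top view: the brown round fossil in the rack is at (188,269) and the slab at (247,286). Look-alikes are pink (132,286), blue (132,237), green (196,208), plus the big scenery ammonites at the edges. The plinth is at (405,266). I choose the brown one in the rack at (188,269), and will check it in a crop while measuring.

```bash
cat > h.py <<'E'
import numpy as np,cv2
from plant import status, vision, regions_of, manip
def cloud(n,d):
    c=vision.get_calibration(n);K=c["camera_matrix"];v,u=np.mgrid[:480,:640]
    P=np.stack([(u-K[0,2])/K[0,0]*d,(v-K[1,2])/K[1,1]*d,d],-1)
    return (P-c["t"])@c["R"]
def rect(xy):
    (cx,cy),(w,h),a=cv2.minAreaRect((xy*1000).astype(np.float32))
    if w>h: w,h,a=h,w,a+90
    return np.round([cx,cy,w,h,a],1) # a: direction of short side, deg
E
python3 - <<'E'
from h import *
for n in("top","side"):
    p,d=vision.grab_frame(n);P=cloud(n,d)
    for name in("ammonite_center","plinth","rack","slab_center"):
        for r in regions_of(n,name)[:5]:
            m=r["region"]&(d>0)
            if m.sum()<20: continue
            X=P[m];z=X[:,2];zt=np.percentile(z,98)
            print(n,name,round(r["confidence"],2),np.round(r["extent"]),"med",np.round(np.median(X,0),3),"zt",round(zt,3),"topRect",rect(X[z>zt-.006][:,:2]),"allRect",rect(X[z>.03][:,:2]) if (z>.03).sum()>5 else "")
    if n=="top": a=cv2.resize(p[190:320,100:300],(800,520),interpolation=cv2.INTER_CUBIC); cv2.imwrite("pics/crop.png",a[:,:,::-1])
E
```

```text
top ammonite_center 0.93 [133. 286.  36.  23.] med [0.497 0.397 0.087] zt 0.097 topRect [497.9 405.4  24.9  39.6  29.8] allRect [497.7 402.9  27.3  61.2  25.1]
top ammonite_center 0.82 [133. 237.  32.  27.] med [0.603 0.396 0.087] zt 0.097 topRect [602.9 402.8  24.4  39.2 148.5] allRect [602.4 401.3  28.7  60.6 142.4]
top ammonite_center 0.72 [195. 205.  34.  22.] med [0.659 0.26  0.089] zt 0.097 topRect [661.8 266.8  22.8  37.7 154.6] allRect [661.6 266.1  26.1  62.2 157.9]
top plinth 0.75 [187. 270.  37.  18.] med [0.529 0.271 0.103] zt 0.111 topRect [528.6 278.8  23.5  39.6 160.3] allRect [529.8 277.1  28.8  62.  157.9]
top plinth 0.32 [341. 187.  16.  20.] med [ 0.707 -0.049  0.06 ] zt 0.076 topRect [714.5 -51.8  13.1  15.1 178.3] allRect [713.  -50.8  27.6  29.9  86.8]
top rack 0.89 [222. 275. 107.  66.] med [0.513 0.213 0.036] zt 0.04 topRect [512.8 215.6 100.  220.4 165.7] allRect [512.8 215.6 100.  220.4 165.7]
top slab_center 0.77 [248. 286.  31.  18.] med [0.495 0.147 0.107] zt 0.111 topRect [494.3 150.8  22.3  55.3 179. ] allRect [493.7 150.6  28.1  55.7 178.9]
top slab_ce
[... 860 characters left out ...]
5  0.046] zt 0.051 topRect [ 527.9 -187.7  120.4  173.6  176.9] allRect [ 527.9 -187.7  120.4  173.7  176.9]
side plinth 0.56 [420. 342.  36.  43.] med [ 0.722 -0.216  0.02 ] zt 0.023 topRect [ 726.5 -206.3   50.2   73.   164.6] allRect 
side rack 0.79 [245. 217.  58.  78.] med [0.506 0.159 0.034] zt 0.037 topRect [510.1 214.1 100.3 227.3 165.7] allRect [510.  214.  100.3 228.1 165.7]
side slab_center 0.8 [243. 210.  14.  44.] med [0.489 0.125 0.086] zt 0.108 topRect [491.2 148.4  22.8  56.2 179.1] allRect [494.7 181.   29.1 128.9 173.8]
side slab_center 0.55 [353. 213.  28.  44.] med [0.716 0.114 0.046] zt 0.075 topRect [721.9 131.6  47.2  52.3 170.3] allRect [721.1 127.6  53.7  55.3  20.6]
```

View pics/crop.png

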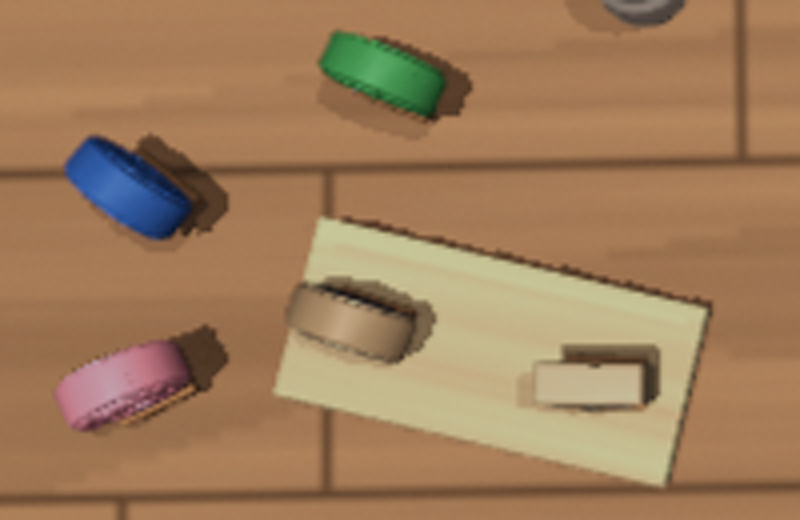

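The crop confirms the choice: a brown, uncoloured ammonite at the rack's left end (top frame ≈ (188,269)), with blue, green and pink ones outside the rack. Its top is 0.110 m and the hole position agrees with the rack geometry (529,279). Next I work out the move.

```bash
cat >> h.py <<'E'
from scipy.spatial.transform import Rotation as Ro
def go(xyz,yawdeg=None):
    "print shift in tool axes (mm) and tool yaw to bring the TCP to xyz [m], tool-y at world angle yawdeg"
    s=status.state();q=s["tool_rot"];R=Ro.from_quat([q[1],q[2],q[3],q[0]]).as_matrix()
    y=np.degrees(np.arctan2(R[1,1],R[0,1]))
    print("t",round(s["time"],2),"pos",np.round(s["tool_pos"]*1000,1),"tooly",round(y,2),"zdir",np.round(R[:,2],4),"F",np.round(s["contact_force"],2),"w",round(s["gripper_width"],3),"j",np.round(s["joint_pos"],2))
    print("shift",np.round((np.array(xyz)-s["tool_pos"])@R*1000,1))
    if yawdeg is not None: print("yaw",round(-((yawdeg-y+90)%180-90),2))
E
python3 -c "
from h import *
go([.529,.2785,.203],-20.8)"
```

```text
t 0.6 pos [164.7 602.9 204.5] tooly 74.72 zdir [-0.  0. -1.] F [-0.28  0.55  0.92] w 0.998 j [ 1.19  0.05  1.61  0.    1.48 -0.12]
shift [-436.9 -216.9    1.5]
yaw -84.48
```

```bash
python3 -m crank '[-44,-22,0,8.5,100,-87,-43,0,17,100,-131,-65,0,25.5,100,-175,-87,0,34,100,-218,-108,0,42.5,100,-262,-130,0,51,100,-306,-152,0,59.5,100,-350,-174,0,68,100,-393,-195,0,76.5,100,-437,-217,0,85,100]' && python3 -c "
from h import *
go([.529,.2785,.150],-20.8)"
```

```text
time: 1.6
tool_pos: [0.5304, 0.2768, 0.2048]
tool_rot: [0.0, 0.77, 0.638, 0.0]
contact_force: [1.0, 0.4, 0.5]
gripper_width: 1.0
t 1.6 pos [530.4 276.8 204.8] tooly -10.64 zdir [ 6.e-04  5.e-04 -1.e+00] F [1.02 0.38 0.52] w 1.0 j [ 0.36 -0.01  1.68  0.    1.47  0.54]
shift [ 1.3 -1.7 54.8]
yaw 10.16
```

```bash
python3 -m crank '[1,-1,0,6,100,1.3,-1.5,10,10.2,100,1.3,-1.5,40,10.2,100,1.3,-1.5,70,10.2,100,1.3,-1.5,100,10.2,100,1.3,-1.5,125,10.2,100,1.3,-1.5,140,10.2,100,1.3,-1.5,148,10.2,100,1.3,-1.5,148,10.2,100,1.3,-1.5,148,10.2,100]'
python3 - <<'E'
from h import *
go([.529,.2785,.056],-20.8)
p,d=vision.grab_frame("side"); cv2.imwrite("pics/s1.png",cv2.resize(p[100:260,180:380],(800,640))[:600,:,::-1])
E
```

```text
time: 2.6
tool_pos: [0.5289, 0.2802, 0.0579]
tool_rot: [0.0, 0.822, 0.57, 0.001]
contact_force: [-0.9, 0.8, 0.9]
gripper_width: 1.0
t 2.6 pos [528.9 280.2  57.9] tooly -20.48 zdir [ 2.1e-03  7.0e-04 -1.0e+00] F [-0.86  0.76  0.88] w 1.0 j [ 0.36  0.12  1.79 -0.    1.22  0.72]
shift [-1.6  0.7  1.9]
yaw 0.32
```

View pics/s1.png

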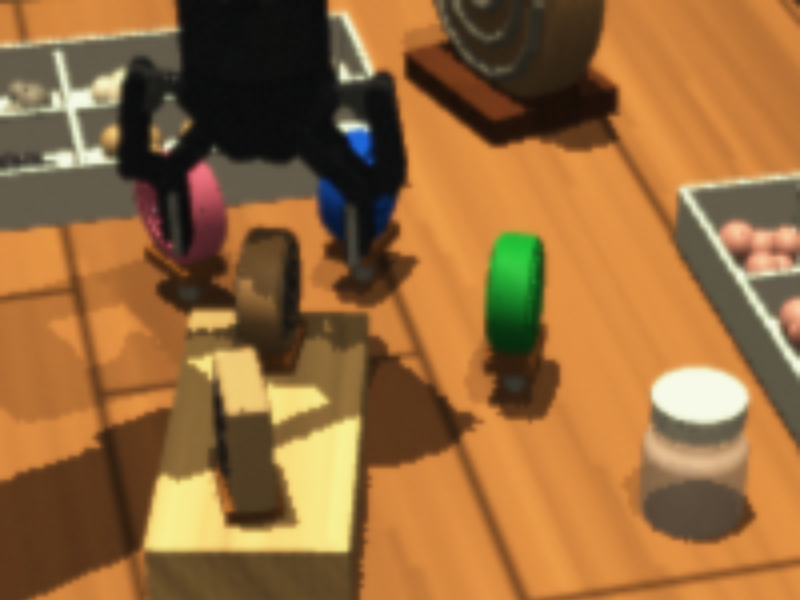

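The gripper straddles the brown fossil (crop (268,285)), but the tips (crop rows ≈ 260) look about 2 cm higher than I expected. I'll check with depth.

Run:
```python
from h import *
p,d=vision.grab_frame("side");P=cloud("side",d)
dark=(p.max(2)<45)&(d>0)
S=status.state();t=S["tool_pos"]
q=S["tool_rot"];R=Ro.from_quat([q[1],q[2],q[3],q[0]]).as_matrix()
L=(P-t)@R
m=dark&(np.linalg.norm(P-t,axis=-1)<.12)
m[:, :150]=0
for sgn in(1,-1):
    X=L[m&(L[...,1]*sgn>.02)&(abs(L[...,0])<.03)]
    o=X[np.argsort(-X[:,2])][:300]
    print(sgn,len(X),"local tip pts\n",np.round(o[::30]*1000))
```

```text
1 332 local tip pts
 [[   6.  119.   15.]
 [  -6.   48.  -57.]
 [ -11.   51.  -69.]
 [  -5.   55.  -83.]
 [ -11.   44.  -88.]
 [ -14.   65.  -91.]
 [   8.   41.  -93.]
 [ -14.   63.  -97.]
 [ -15.   41. -101.]
 [  12.   28. -104.]]
-1 268 local tip pts
 [[  -1.  -44.  -42.]
 [   5.  -44.  -56.]
 [  -7.  -44.  -70.]
 [  -9.  -60.  -82.]
 [  -7.  -58.  -87.]
 [   4.  -62.  -91.]
 [  11.  -65.  -94.]
 [ -16.  -38. -101.]
 [  -6.  -39. -107.]]
```

Run:
```python
from h import *
p,d=vision.grab_frame("side");P=cloud("side",d)
S=status.state();t=S["tool_pos"]
q=S["tool_rot"];R=Ro.from_quat([q[1],q[2],q[3],q[0]]).as_matrix()
L=(P-t)@R*1000
for sgn in(1,-1):
    m=(d>0)&(L[...,1]*sgn>30)&(L[...,1]*sgn<62)&(abs(L[...,0])<20)&(L[...,2]<18)&(L[...,2]>-80)
    X=L[m];i=np.argsort(-X[:,2]);v,u=np.nonzero(m)
    print(sgn,len(X));print(np.c_[np.round(X[i]),u[i],v[i],p[m][i]][:40:3].astype(int))
```

```text
1 115
[[ -7  43 -38 267 166 102  69  42]
 [ -6  48 -40 269 165  61  56  46]
 [-11  44 -43 267 165  76  64  50]
 [-10  44 -45 267 164  67  63  53]
 [-11  46 -45 268 164  71  68  57]
 [ -9  48 -47 269 163  48  47  39]
 [ -7  52 -48 271 162  18  16  15]
 [-10  42 -49 266 162  37  30  25]
 [-11  51 -51 270 162  21  21  19]
 [ -4  50 -51 270 160  20  20  19]
 [-10  55 -52 272 161  28  20  15]
 [-12  43 -53 266 161  37  31  26]
 [ -8  53 -53 271 160  13  14  14]
 [  3  55 -55 273 157  11  15  24]]
-1 135
[[ 13 -45 -39 228 158  54  26  28]
 [-10 -44 -41 226 163  46  22  24]
 [  0 -44 -42 227 160  26  15  16]
 [ -4 -54 -43 222 160  90  42  45]
 [ -6 -55 -44 221 160  78  36  40]
 [  3 -44 -45 227 158  17  11  12]
 [-12 -47 -46 224 161  61  57  48]
 [-10 -50 -47 223 160  69  56  50]
 [-11 -47 -48 224 160  59  56  48]
 [ -7 -57 -50 220 158  88  39  43]
 [-14 -44 -50 225 160  33  32  28]
 [-12 -49 -51 223 159  56  53  45]
 [ -4 -44 -51 226 157  11  10  10]
 [-11 -47 -53 224 158  57  56  47]]
```

Run:
```python
from h import *
for n in("side","top"):
    p,d=vision.grab_frame(n);P=cloud(n,d)
    S=status.state();t=S["tool_pos"]
    q=S["tool_rot"];R=Ro.from_quat([q[1],q[2],q[3],q[0]]).as_matrix()
    L=(P-t)@R*1000
    m=(d>0)&(abs(L[...,1])<36)&(abs(L[...,0])<40)&(L[...,2]<-60)&(L[...,2]>-200)
    X=L[m];i=np.argsort(-X[:,2]);v,u=np.nonzero(m)
    print(n,len(X));print(np.c_[np.round(X[i]),u[i],v[i],p[m][i]][:200:12].astype(int))
    m=(d>0)&(abs(L[...,1])<36)&(abs(L[...,0])<40)&(L[...,2]<0)&(L[...,2]>-60)
    X=L[m];i=np.argsort(X[:,2]);print("fossil",np.round(X[i][:60:8]))
```

```text
side 1598
[[ -12   36  -90  262  145   15   40   86]
 [ -15   28  -98  258  142   45   42   36]
 [  -9    5 -100  247  139   24   22   20]
 [ -15   33 -101  260  141   13   14   14]
 [ -18   31 -102  259  141   15   15   14]
 [ -12   -9 -103  240  138   13   14   14]
 [ -13   28 -104  258  139   13   14   14]
 [ -13    4 -105  246  138   12   12   13]
 [   7   35 -105  263  134   12   12   13]
 [ -15  -29 -106  230  137   12   12   12]
 [ -12  -21 -107  234  136   40   42   34]
 [ -20   26 -108  256  139   21   21   19]
 [ -13   -9 -108  240  136   12   12   13]
 [ -14    0 -109  244  136   12   12   13]
 [ -19   30 -110  258  138   15   15   15]
 [ -18   21 -111  254  137   16   15   16]
 [ -17   34 -111  260  137   15   15   16]]
fossil [[-14.   5. -54.]
 [-13.  -4. -51.]
 [  5.  -3. -50.]
 [-18.   8. -49.]
 [  3.   4. -49.]
 [ -4.   9. -48.]
 [-16.   5. -48.]
 [-19.   8. -48.]]
top 159
[[  -4   32  -99  183  254   21   23   22]
 [ -14   35 -111  187  254   21   22   23]
 [ -14   35 -116  186  254   23   24   26]
 [ -15   27 -122  184  258   23   22   25]
 [ -27   25 -158  184  260   20   22   23]
 [ -28   24 -162  184  261   15   15   17]
 [ -13   35 -164  178  252   18   19   21]
 [ -18   33 -168  179  254   15   17   18]
 [ -35    3 -171  182  273   23   19   19]
 [ -20   31 -174  179  255   18   16   19]
 [ -33   17 -178  182  265   19   19   21]
 [ -24   29 -182  179  257   17   17   19]
 [ -29   23 -187  180  261   20   20   20]
 [ -30   21 -194  179  262   19   20   22]]
fossil [[ -9.   5. -56.]
 [-14.   6. -53.]
 [-14.  -6. -51.]
 [ -7.  -0. -50.]
 [-10.  -1. -50.]
 [-15.  -6. -49.]
 [-19.   8. -49.]
 [-14.   2. -48.]]
```

Depth shows that the real fingertips, and the body too, sit about 26 mm higher than the reported TCP implies. They are only 14 mm below the fossil's crown. I'll go 22 mm lower (safe under either reading) and close.

```bash
python3 -m crank '[-1,0,8,0,100,-1,0,16,0,100,-1,0,22,0,100,-1,0,22,0,100,-1,0,22,0,70,-1,0,22,0,40,-1,0,22,0,25,-1,0,22,0,15,-1,0,22,0,0,-1,0,22,0,0]'
python3 - <<'E'
from h import *
go([.529,.2785,.056],-20.8)
p,d=vision.grab_frame("side"); cv2.imwrite("pics/s2.png",cv2.resize(p[100:260,180:380],(800,640))[:600,:,::-1])
E
```

```text
time: 3.85
tool_pos: [0.5279, 0.2791, 0.035]
tool_rot: [0.0, 0.822, 0.57, 0.0]
contact_force: [0.6, 0.8, 1.4]
gripper_width: 0.276
t 3.85 pos [527.9 279.1  35. ] tooly -20.49 zdir [ 9.e-04  4.e-04 -1.e+00] F [0.58 0.79 1.36] w 0.276 j [0.36 0.15 1.81 0.   1.18 0.72]
shift [ -0.2   1.3 -21. ]
yaw 0.31
```

View pics/s2.png

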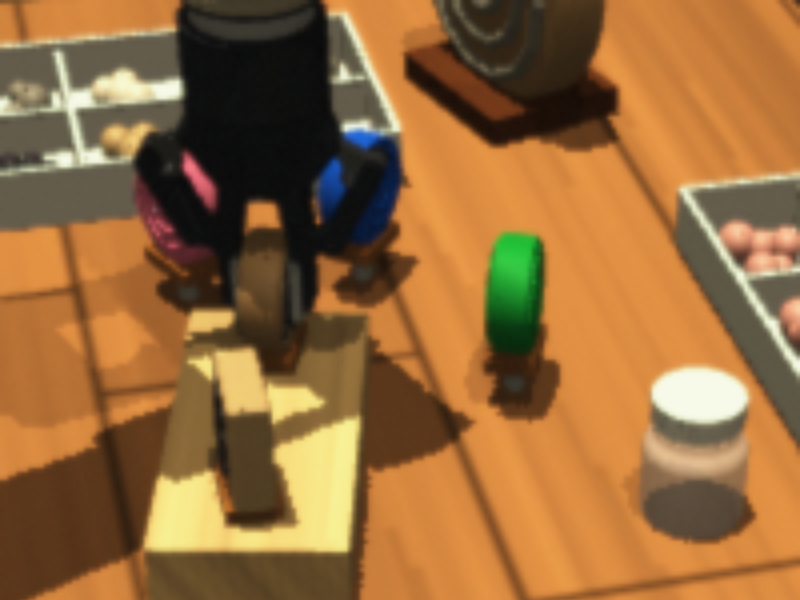

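Gripped: width 0.276 × 85 ≈ 23.5 mm, which matches the 24 mm thickness, and the pads sit at about disc mid-height. Now I lift.

```bash
python3 -m crank '[0,0,-5,0,0,0,0,-15,0,0,0,0,-30,0,0,0,0,-50,0,0,0,0,-70,0,0,0,0,-90,0,0,0,0,-105,0,0,0,0,-115,0,0,0,0,-115,0,0,0,0,-115,0,0]' && python3 -c "
from h import *
go([.5295,-.1857,.150],-3.1)"
```

```text
time: 4.9
tool_pos: [0.5272, 0.2788, 0.149]
tool_rot: [-0.0, 0.822, 0.57, -0.0]
contact_force: [0.2, -0.1, -3.3]
gripper_width: 0.273
t 4.9 pos [527.2 278.8 149. ] tooly -20.49 zdir [-8.e-04 -3.e-04 -1.e+00] F [ 0.2  -0.11 -3.29] w 0.273 j [0.36 0.03 1.73 0.   1.38 0.72]
shift [-434.3  164.8   -0.9]
yaw -17.39
```

```bash
python3 -m crank '[-20,8,0,0,0,-55,21,0,-1,0,-95,36,0,-3,0,-135,51,0,-5,0,-175,66,0,-7,0,-215,82,0,-9,0,-255,97,0,-11,0,-295,112,0,-13,0,-335,127,0,-15,0,-370,140,0,-17.4,0]' && python3 -m crank '[0,0,0,0,0,0,0,0,0,0,0,0,0,0,0,0,0,0,0,0,0,0,0,0,0,0,0,0,0,0,0,0,0,0,0,0,0,0,0,0,0,0,0,0,0,0,0,0,0,0]' && python3 -c "
from h import *
go([.5295,-.1857,.083],-3.1)"
```

```text
time: 5.9
tool_pos: [0.5279, -0.1184, 0.1479]
tool_rot: [-0.001, 0.726, 0.688, -0.001]
contact_force: [0.8, 0.2, -2.3]
gripper_width: 0.275
time: 6.9
tool_pos: [0.5292, -0.1166, 0.1495]
tool_rot: [0.0, 0.726, 0.688, 0.0]
contact_force: [0.6, -0.6, -3.4]
gripper_width: 0.274
t 6.9 pos [ 529.2 -116.6  149.5] tooly -3.09 zdir [ 1.e-04 -0.e+00 -1.e+00] F [ 0.6  -0.56 -3.37] w 0.274 j [-0.35 -0.11  1.86  0.    1.39 -0.3 ]
shift [-68.9   4.   66.5]
yaw 0.01
```

```bash
python3 -m crank '[-25,1.5,0,0,0,-55,3,0,0,0,-69,4,0,0,0,-69,4,10,0,0,-69,4,25,0,0,-69,4,45,0,0,-69,4,60,0,0,-69,4,66,0,0,-69,4,66,0,0,-69,4,66,0,0]'
python3 - <<'E'
from h import *
go([.5295,-.1857,.067],-3.1)
p,d=vision.grab_frame("side");P=cloud("side",d)
cv2.imwrite("pics/s3.png",cv2.resize(p[250:410,200:400],(800,640),interpolation=cv2.INTER_CUBIC)[:600,:,::-1])
np.savez("f.npz",P=P,d=d,p=p)
E
```

```text
time: 7.9
tool_pos: [0.5298, -0.1856, 0.0839]
tool_rot: [0.0, 0.726, 0.688, 0.0]
contact_force: [0.2, -0.0, -2.6]
gripper_width: 0.272
t 7.9 pos [ 529.8 -185.6   83.9] tooly -3.06 zdir [ 6.e-04 -3.e-04 -1.e+00] F [ 0.23 -0.05 -2.63] w 0.272 j [-0.47  0.01  1.87  0.    1.27 -0.42]
shift [-0.1 -0.3 16.9]
yaw 0.04
```

View pics/s3.png

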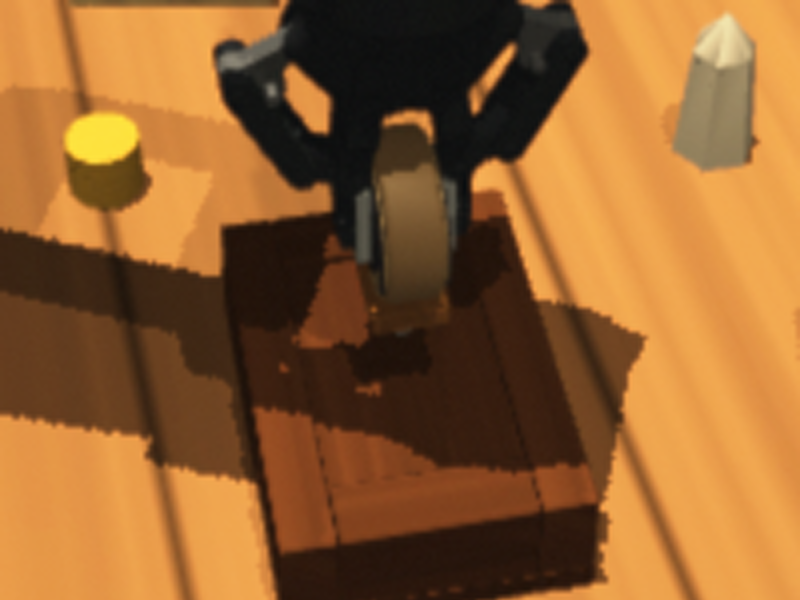

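The view shows the fossil upright between the pads, with the foot at crop row ≈ 310 and the pin just below it at ≈ (402,333). I'll use depth to place the foot and pin relative to the plinth.

Run:
```python
from h import *
f=np.load("f.npz");P=f["P"];p=f["p"]
# plinth frame: centre and axes
c=np.array([529.2,-186.6]);a=np.radians(-3.1);ex=np.array([np.cos(a),np.sin(a)]);ey=np.array([-ex[1],ex[0]])
Q=P[...,:2]*1000-c;U=Q@ex;V=Q@ey;Z=P[...,2]*1000
for v in range(318,350,2):
    print(v,[(u,int(U[v,u].round()),int(V[v,u].round()),int(Z[v,u].round()),int(p[v,u].max())) for u in range(294,308,2)])
```

```text
318 [(294, -13, -18, 114, 48), (296, -11, -29, 125, 77), (298, -9, -31, 127, 81), (300, -6, -31, 127, 84), (302, -3, -32, 127, 83), (304, 0, -30, 123, 84), (306, 3, -32, 125, 83)]
320 [(294, -12, -15, 106, 52), (296, -11, -29, 121, 68), (298, -9, -33, 124, 74), (300, -6, -32, 123, 77), (302, -3, -33, 123, 76), (304, 0, -32, 121, 77), (306, 3, -31, 120, 74)]
322 [(294, -12, -16, 104, 53), (296, -11, -28, 115, 51), (298, -9, -29, 116, 67), (300, -6, -31, 117, 68), (302, -3, -30, 116, 68), (304, 0, -30, 115, 66), (306, 3, -30, 115, 66)]
324 [(294, -11, -12, 95, 58), (296, -11, -25, 109, 57), (298, -8, -27, 110, 61), (300, -6, -29, 111, 61), (302, -2, -28, 110, 60), (304, 1, -26, 107, 59), (306, 4, -24, 104, 59)]
326 [(294, -12, -17, 96, 65), (296, -9, -14, 92, 59), (298, -6, -14, 91, 58), (300, -3, -17, 94, 55), (302, 0, -18, 94, 57), (304, 3, -17, 93, 58), (306, 6, -19, 94, 64)]
328 [(294, -12, -18, 92, 63), (296, -10, -20, 95, 61), (298, -6, -18, 92, 62), (300, -4, -20, 93, 62), (302, -1, -20, 93, 62), (304, 2, -20, 92, 60), (306, 5, -20, 91, 62)]
330 [(294, -13, -22, 93, 68), (296, -
[... 926 characters left out ...]
306, 9, -3, 45, 31)]
342 [(294, -10, -4, 46, 33), (296, -7, -2, 43, 32), (298, -4, -4, 44, 32), (300, -1, -6, 46, 33), (302, 2, -7, 46, 32), (304, 5, -6, 45, 37), (306, 9, -7, 44, 34)]
344 [(294, -11, -7, 45, 42), (296, -8, -7, 44, 38), (298, -5, -10, 46, 51), (300, -2, -10, 45, 52), (302, 1, -11, 46, 51), (304, 4, -11, 46, 55), (306, 7, -12, 46, 53)]
346 [(294, -11, -10, 43, 124), (296, -8, -12, 44, 55), (298, -6, -14, 46, 52), (300, -3, -14, 46, 53), (302, 0, -16, 47, 53), (304, 4, -16, 46, 53), (306, 7, -15, 45, 53)]
348 [(294, -114, -591, 719, 108), (296, -9, -14, 42, 54), (298, -7, -18, 47, 52), (300, -3, -16, 44, 53), (302, 0, -19, 46, 54), (304, 3, -17, 43, 53), (306, 6, -20, 46, 53)]
```

The foot underside is at ≈ 86 mm (expected 85) and the foot centre at about plinth (-1,+1) mm. So the pin tip is ≈ 17 mm above the panel and centred to ~2 mm. I start the search from the corner (-6,-6), where tool x is plinth y and tool y is plinth x.

```bash
python3 -m crank '[-3,-3,3,0,0,-6,-6,6,0,0,-6,-6,9,0,0,-6,-6,12,0,0,-6,-6,14,0,0,-6,-6,15,0,0,-6,-6,15.5,0,0,-6,-6,16,0,0,-6,-6,16,0,0,-6,-6,16,0,0]' ; python3 -m crank '[0,0,0.3,0,0,0,0,0.6,0,0,0,0,0.9,0,0,0,0,1.2,0,0,0,0,1.4,0,0,0,0,1.6,0,0,0,0,1.8,0,0,0,0,2,0,0,0,0,2,0,0,0,0,2,0,0]'
```

```text
time: 8.95
tool_pos: [0.5232, -0.1914, 0.0676]
tool_rot: [0.0, 0.726, 0.688, 0.0]
contact_force: [-0.8, -0.8, -2.1]
gripper_width: 0.275
time: 9.95
tool_pos: [0.5234, -0.1916, 0.0666]
tool_rot: [0.0, 0.726, 0.688, 0.0]
contact_force: [-2.6, 2.2, 6.7]
gripper_width: 0.274
```

Contact: z 66.6 mm (expected 67), about 9 N net. I ease off half a millimetre and slide in 4 mm hops.

```bash
python3 -m crank '[0,0,-0.4,0,0,0.5,0,-0.4,0,0,1,0,-0.4,0,0,1.5,0,-0.4,0,0,2,0,-0.4,0,0,2.5,0,-0.4,0,0,3,0,-0.4,0,0,3.5,0,-0.4,0,0,4,0,-0.4,0,0,4,0,-0.4,0,0]'; python3 -m crank '[0.5,0,0,0,0,1,0,0,0,0,1.5,0,0,0,0,2,0,0,0,0,2.5,0,0,0,0,3,0,0,0,0,3.5,0,0,0,0,4,0,0,0,0,4,0,0,0,0,4,0,0,0,0]';  python3 -m crank '[0.5,0,0,0,0,1,0,0,0,0,1.5,0,0,0,0,2,0,0,0,0,2.5,0,0,0,0,3,0,0,0,0,3.5,0,0,0,0,4,0,0,0,0,4,0,0,0,0,4,0,0,0,0]'
```

```text
time: 10.95
tool_pos: [0.5223, -0.186, 0.0642]
tool_rot: [-0.002, 0.726, 0.688, 0.0]
contact_force: [-0.1, -0.3, -1.9]
gripper_width: 0.281
time: 11.95
tool_pos: [0.5236, -0.1836, 0.066]
tool_rot: [0.0, 0.726, 0.688, -0.0]
contact_force: [-0.8, -0.6, -1.5]
gripper_width: 0.273
time: 12.95
tool_pos: [0.5245, -0.1798, 0.0667]
tool_rot: [0.001, 0.726, 0.688, 0.0]
contact_force: [-1.2, -2.8, 5.1]
gripper_width: 0.274
```

Vertical force vanished at hops tx=-2 and +2 (with ty=-6) and returned at +6. So the hole is near tx≈0, ty≈-6. I go back to tx=0 and press down a little.

```bash
python3 -m crank '[-1,0,0,0,0,-2,0,0,0,0,-3,0,0,0,0,-4,0,0,0,0,-5,0,0,0,0,-6,0,0,0,0,-6,0,0,0,0,-6,0,0.5,0,0,-6,0,1,0,0,-6,0,1,0,0]'; python3 -m crank '[0,0,0.2,0,0,0,0,0.4,0,0,0,0,0.6,0,0,0,0,0.8,0,0,0,0,1,0,0,0,0,1,0,0,0,0,1,0,0,0,0,1,0,0,0,0,1,0,0,0,0,1,0,0]'
```

```text
time: 13.95
tool_pos: [0.5243, -0.1828, 0.066]
tool_rot: [-0.002, 0.726, 0.688, 0.002]
contact_force: [-0.4, 4.3, 9.7]
gripper_width: 0.273
time: 14.95
tool_pos: [0.5244, -0.1828, 0.0659]
tool_rot: [-0.002, 0.726, 0.688, 0.003]
contact_force: [-2.8, 5.6, 13.5]
gripper_width: 0.274
```

```bash
python3 -m crank '[0,0,-1,0,0,0,0,-2,0,0,0,0,-2,0,0,0,0,-2,0,0,0,0,-2,0,0,0,0,-2,0,0,0,0,-2,0,0,0,0,-2,0,0,0,0,-2,0,0,0,0,-2,0,0]'; python3 -m crank '[-0.5,0,0,0,0,-1,0,0,0,0,-1.5,0,0,0,0,-2,0,0,0,0,-2,0,0,0,0,-2,0,0,0,0,-2,0,0,0,0,-2,0,0,0,0,-2,0,0,0,0,-2,0,0,0,0]';python3 -c "
from h import *
for i in range(4): go([.5235,-.1876,.066],-3.1); vision.grab_frame('top')"
```

```text
time: 15.95
tool_pos: [0.5241, -0.1831, 0.0661]
tool_rot: [-0.001, 0.726, 0.688, 0.002]
contact_force: [0.7, 4.2, 7.3]
gripper_width: 0.274
time: 16.95
tool_pos: [0.5234, -0.1875, 0.066]
tool_rot: [0.0, 0.726, 0.688, 0.0]
contact_force: [0.6, -0.5, -1.9]
gripper_width: 0.273
t 16.95 pos [ 523.4 -187.5   66. ] tooly -3.09 zdir [ 1.e-04 -1.e-04 -1.e+00] F [ 0.65 -0.51 -1.93] w 0.273 j [-0.48  0.02  1.89 -0.    1.23 -0.42]
shift [-0.1  0.1 -0. ]
yaw 0.01
t 17.0 pos [ 523.4 -187.5   66. ] tooly -3.09 zdir [ 1.e-04 -1.e-04 -1.e+00] F [ 0.64 -0.03 -2.92] w 0.274 j [-0.48  0.02  1.89 -0.    1.23 -0.42]
shift [-0.1  0.1 -0. ]
yaw 0.01
t 17.05 pos [ 523.4 -187.5   66. ] tooly -3.08 zdir [ 1.e-04 -1.e-04 -1.e+00] F [-0.17  0.13 -3.28] w 0.272 j [-0.48  0.02  1.89 -0.    1.23 -0.42]
shift [-0.1  0.2 -0. ]
yaw 0.02
t 17.1 pos [ 523.4 -187.5   66. ] tooly -3.09 zdir [ 0.e+00 -1.e-04 -1.e+00] F [-0.97 -0.07 -2.54] w 0.274 j [-0.48  0.02  1.89 -0.    1.23 -0.42]
shift [-0.1  0.1 -0. ]
yaw 0.01
```

```bash
python3 -m crank '[0,0,0.3,0,0,0,0,0.6,0,0,0,0,0.9,0,0,0,0,1.2,0,0,0,0,1.5,0,0,0,0,1.5,0,0,0,0,1.5,0,0,0,0,1.5,0,0,0,0,1.5,0,0,0,0,1.5,0,0]'
```

```text
time: 18.15
tool_pos: [0.5235, -0.1875, 0.0647]
tool_rot: [0.0, 0.726, 0.688, 0.0]
contact_force: [-2.1, 0.6, 1.7]
gripper_width: 0.273
```

Sunk 1.3 mm with slight contact, and the rim pushes toward -x. I shift -y in tool axes (plinth -x) by 1 mm.

```bash
python3 -m crank '[0,-0.3,0,0,0,0,-0.6,0,0,0,0,-0.9,0,0,0,0,-1,0,0,0,0,-1,0,0,0,0,-1,0.4,0,0,0,-1,0.8,0,0,0,-1,1.2,0,0,0,-1,1.2,0,0,0,-1,1.2,0,0]'
```

```text
time: 19.15
tool_pos: [0.522, -0.1871, 0.0628]
tool_rot: [-0.0, 0.726, 0.688, -0.0]
contact_force: [-0.5, 1.6, -1.6]
gripper_width: 0.278
```

```bash
python3 -m crank '[0.1,0,0.3,0,0,0.2,0,0.6,0,0,0.3,0,0.9,0,0,0.3,0,1.2,0,0,0.3,0,1.5,0,0,0.3,0,1.8,0,0,0.3,0,2.1,0,0,0.3,0,2.5,0,0,0.3,0,2.5,0,0,0.3,0,2.5,0,0]'
```

```text
time: 20.15
tool_pos: [0.5222, -0.187, 0.0606]
tool_rot: [-0.0, 0.726, 0.688, -0.0]
contact_force: [-1.7, 2.9, -0.1]
gripper_width: 0.272
```

The pin is 6 mm in, with small side forces. I continue down, following those forces.

```bash
python3 -m crank '[0.2,-0.1,0.5,0,0,0.3,-0.2,1,0,0,0.3,-0.2,1.5,0,0,0.3,-0.2,2,0,0,0.3,-0.2,2.5,0,0,0.3,-0.2,3,0,0,0.3,-0.2,3.5,0,0,0.3,-0.2,4,0,0,0.3,-0.2,4,0,0,0.3,-0.2,4,0,0]'; python3 -m crank '[0,0,0.5,0,0,0,0,1,0,0,0,0,1.5,0,0,0,0,2,0,0,0,0,2.5,0,0,0,0,3,0,0,0,0,3.5,0,0,0,0,4,0,0,0,0,4,0,0,0,0,4,0,0]'
```

```text
time: 21.15
tool_pos: [0.5222, -0.1868, 0.0566]
tool_rot: [0.0, 0.726, 0.688, 0.0]
contact_force: [-1.5, 1.8, -0.3]
gripper_width: 0.272
time: 22.15
tool_pos: [0.5222, -0.1868, 0.0526]
tool_rot: [0.0, 0.726, 0.688, 0.0]
contact_force: [-0.7, 1.7, -0.3]
gripper_width: 0.275
```

Going smoothly. It should seat at z ≈ 44.8.

```bash
python3 -m crank '[0.1,0,0.8,0,0,0.2,0,1.6,0,0,0.2,0,2.4,0,0,0.2,0,3.2,0,0,0.2,0,4,0,0,0.2,0,4.8,0,0,0.2,0,5.6,0,0,0.2,0,6,0,0,0.2,0,6,0,0,0.2,0,6,0,0]'; python3 -m crank '[0,0,0.2,0,0,0,0,0.4,0,0,0,0,0.6,0,0,0,0,0.8,0,0,0,0,1,0,0,0,0,1.2,0,0,0,0,1.4,0,0,0,0,1.4,0,0,0,0,1.4,0,0,0,0,1.4,0,0]'
```

```text
time: 23.15
tool_pos: [0.5222, -0.1867, 0.0466]
tool_rot: [0.0, 0.726, 0.688, -0.0]
contact_force: [0.5, 1.4, -2.5]
gripper_width: 0.272
time: 24.15
tool_pos: [0.5222, -0.1866, 0.0453]
tool_rot: [0.0, 0.726, 0.688, -0.0]
contact_force: [-0.2, 0.4, -1.2]
gripper_width: 0.276
```

```bash
python3 -m crank '[0,0,0.2,0,0,0,0,0.4,0,0,0,0,0.6,0,0,0,0,0.8,0,0,0,0,1,0,0,0,0,1,0,0,0,0,1,0,0,0,0,1,0,0,0,0,1,0,0,0,0,1,0,0]'
```

```text
time: 25.15
tool_pos: [0.5223, -0.1866, 0.045]
tool_rot: [0.0, 0.726, 0.688, -0.0]
contact_force: [-3.6, 1.7, 5.0]
gripper_width: 0.273
```

Seated: 21.8 mm travel from panel contact, then a firm 8 N stop. I ease the load, open, and retreat straight up.

```bash
python3 -m crank '[0,0,-0.4,0,0,0,0,-0.6,0,0,0,0,-0.6,0,20,0,0,-0.6,0,45,0,0,-0.6,0,70,0,0,-0.6,0,100,0,0,-0.6,0,100,0,0,-0.6,0,100,0,0,-0.6,0,100,0,0,-0.6,0,100]'; python3 -m crank '[0,0,-5,0,100,0,0,-15,0,100,0,0,-30,0,100,0,0,-50,0,100,0,0,-70,0,100,0,0,-90,0,100,0,0,-110,0,100,0,0,-130,0,100,0,0,-140,0,100,0,0,-140,0,100]'; python3 -m crank '[-15,0,0,0,100,15,0,0,0,100,55,0,0,0,100,95,0,0,0,100,135,0,0,0,100,175,0,0,0,100,200,0,0,0,100,210,0,0,0,100,210,0,0,0,100,210,0,0,0,100]'
python3 - <<'E'
from h import *
for n in("top","side"):
    p,d=vision.grab_frame(n);P=cloud(n,d)*1000
    m=(d>0)&(abs(P[...,0]-523)<45)&(abs(P[...,1]+186)<60)&(P[...,2]>62)&(P[...,2]<140)
    X=P[m];z=X[:,2];zt=np.percentile(z,98);print(n,"zmax",zt.round(1),"topRect",rect(X[z>zt-6][:,:2]/1000),"all",rect(X[:,:2]/1000))
    cv2.imwrite(f"pics/{n}9.png",(cv2.resize(p[250:410,200:400],(800,640),interpolation=cv2.INTER_CUBIC)[:600] if n=="side" else p)[:,:,::-1])
E
```

```text
time: 26.15
tool_pos: [0.5222, -0.1866, 0.0449]
tool_rot: [0.0, 0.726, 0.688, 0.0]
contact_force: [0.2, -0.4, -0.5]
gripper_width: 0.998
time: 27.15
tool_pos: [0.5235, -0.1872, 0.1881]
tool_rot: [0.002, 0.726, 0.688, 0.001]
contact_force: [-0.6, 0.3, -0.2]
gripper_width: 0.997
time: 28.15
tool_pos: [0.5333, 0.022, 0.1842]
tool_rot: [-0.0, 0.726, 0.688, -0.001]
contact_force: [-0.1, -0.5, -0.7]
gripper_width: 0.999
top zmax 121.1 topRect [ 523.8 -184.4   24.2   36.3  178.9] all [ 523.3 -183.6   26.3   62.2  178.3]
side zmax 119.0 topRect [ 521.7 -188.4   24.8   38.3  174.4] all [ 521.1 -190.1   27.    62.7  177.9]
```

View pics/side9.png

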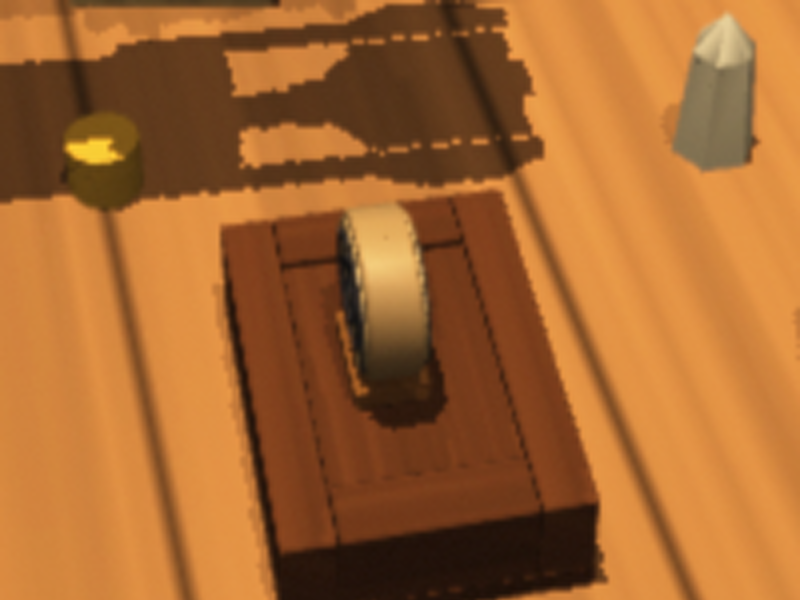

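View pics/top9.png

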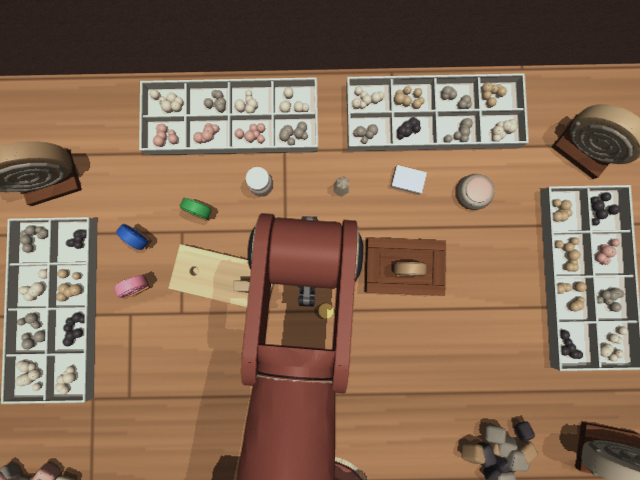

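The fossil stands on the panel (top frame (408,268), side crop (385,300)). Its crown is at 119–121 mm (expected 120), it is parallel to the plinth's sides within measurement error, and nothing else has moved. I hand the job in.

```bash
python3 -c "
from plant import order,status
print(order.job_done(), status.state()['time'])"
```

```text
the job is handed in; nothing more can be done
the job is handed in; nothing more can be done
```

The ammonite is out of the rack and standing on the plinth with its pin in the hidden hole. I let go of it and handed the job in at about 28 s of robot time.

**Search and seating:** sliding the pin over the panel found the hole about 7 mm to the plinth's -x side of the panel centre. The highest force I read while pressing was 13.5 N upward, about 16 N on the pin once the fossil's weight is added. From panel contact the pin went down 21.8 mm (it is 22 mm long), then met a firm stop at about 8 N.

**Last checks:**
- **Height:** the crown is at 121 mm from the top camera and 119 mm from the side camera, against 120 mm expected.
- **Alignment:** the tool held the plinth's own angle (176.9°) when it let go. The camera fits of the fossil vary from 174.4° to 178.9°, and the two fits of the whole fossil are about 1° off the plinth.
- **Surroundings:** the other specimen, the look-alikes and the goods on the table look unmoved. The arm hides part of the slab in the last picture, and I did not re-measure any of them.

**One disagreement:** in the camera depth the fingers sat about 26 mm higher than the reported tool position implied. I went by the images for the grasp, and the heights relative to that grasp then agreed to about 1–2 mm.

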